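# Take your combination lock off the group lock box and present it

## Task

Your work is done, so take your combination lock off the lock box. Read its dial like a clock with the shackle at twelve: the code is clockwise to two o'clock, then back to twelve, feeling for the clicks. Then draw the body away from the eye plate until the shackle is fully out and unhook it; finish while holding the lock up by its body, open, level and still, dial up, about 10 cm or more above the lid, and leave the other things where they are.

Things in the scene. Friction and masses are not known exactly. Their poses are not given: they have to be found in the camera images.
- combo_lock: loose combination padlock, about 0.45 kg, lying flat, dial up, at the middle station of the lock box's lid: grey metal body 64 (x) x 50 (y) x 32 (z) mm, black dial on top. Origin: centre of the body's underside; +x to its shackle, z up
- lock_grip (a point): point in the lock's body, 20 mm above its underside, under the dial. Take the body across its 50 mm width (y): its upper 22 mm stand free above the two low guard rails of the lid; keep the fingertips 10 mm or more above the lid
- shackle_bow (a point): outermost middle of the U-shackle, 8 mm steel rod, 16 mm above the underside. Legs at the lock's y = +15 (heel, never leaves the body) and y = -15 mm (toe). Closed, the loop is 28 mm long inside; the toe leg passes along x through the eye, the heel leg beside the plate. Fully out, a gap of 17 mm opens between toe tip and body
- lock_dial_top (a point): centre of the dial's top face, 50 mm above the lock's underside. The dial is round, fluted, 36 mm across; its side runs from 34 to 50 mm above the underside, free all round. It has a white pointer line, and the body 12 tick marks round it
- lock_dial (a joint): dial angle, rad, clockwise from above positive, 0 = pointer to the shackle (twelve), 0.524 an hour, so two o'clock = 1.047; range -2.3 to 1.6, starts -1.9 to -0.8. Clicks (about 0.05 N m) at each hour and settles there. Going right it carries an inner wheel and leaves it at the farthest point, which must be two within 10 deg. Overshot: go back left beyond nine (-1.6), begin again
- lock_shackle (a joint): how far the shackle is drawn out of the body, m: 0 closed, 0.022 fully out (end stop). Rubs with about 4 N and stays where it is left. Until the code is set and the dial stands at twelve within 8 degrees it is locked and gives only a millimetre or two
- lock_box: fixed steel group lock box 198 (x) x 288 (y) x 80 (z) mm with three lock stations on its flat lid (lid top 80 mm above the origin; the lid does not move here). Origin: centre of its underside; z up, +x to its hinge side, away from the robot. Guard rails at each station: 8 mm high, along x, 56 mm apart inside, open at both ends; the lock can yaw up to 5 degrees between them
- eye (a point): centre of the 17 mm hole (axis along the box's x) of the middle eye plate, 16 mm above the lid; plate 5 mm thick (x), 29 wide, 30 high. Drawing the lock to the box's -x, the bow catches behind it after about 10 mm, then the shackle comes out 22 mm. Then push +x until the lock's origin is 40 mm (+-4) short of the eye (and 15 mm to +y, toe centred): with the plate in the gap it lifts straight up
- padlock: bystander: small red box-shaped padlock 76x38x20 mm with a steel shackle, lying at the far left of the lock box's lid; origin near the middle of its underside
- pen_red: bystander: red pen, 142 mm, lying on the clipboard; origin under its middle
- calculator: bystander: dark pocket calculator 118x68x15 mm lying on a clipboard; origin under its middle
- sample_pot_1: bystander: brown sample pot with blue lid, 50 mm across, 66 mm high, at the back of the worktop; origin under its middle
- tape_1: bystander: roll of tan tape, 100 mm across, 25 mm high, on the worktop; origin under its middle

How it is judged (in metres and radians):
On the way, in this order (a step that is already met when the one before it is completed fails the run):
1. the dial has been turned clockwise to two o'clock (value of joint lock_dial above 0.9 rad).
2. the shackle is pulled out of the body while the lock is still on the eye (value of joint lock_shackle above 0.018 m and height (world z) of combo_lock below 0.12 m), for 0.1 s.
At the end, for the whole second after the job is handed in: Held by the fingers (over 2 N) with the shackle at least 15 mm out, the lock's underside at least 9 cm above the lid (17 cm above the box's foot), within 20 degrees of level, dial up, touching no part of the box and moving under 5 cm/s (value of joint lock_shackle above 0.015 m and z of combo_lock in the frame of lock_box above 0.17 m and angle between combo_lock's own z axis and vertical below 0.35 rad and contact force between the fingers and combo_lock above 2 N and contact force between combo_lock and lock_box below 0.1 N and linear speed of combo_lock below 0.05 m/s); the arm keeps its last pose, push and grip.
It fails at once if another thing is moved by more than 3 cm (distance of any of padlock, pen_red, calculator, sample_pot_1, tape_1 from where it was at the start of the episode above 0.03 m).
It also fails if it takes over 58 s, if anything falls off the work surface, if the arm or the gripper's body presses on something with over 40 N, if the wrist force passes 120 N, or if a joint passes its speed limit or range.

## Robot

A 6-joint arm with a two-finger parallel gripper is mounted at the origin on a cart in front of the work surface, level with it; the furniture and walls round the work are solid. World frame = base frame: x ahead of the robot, y to its left, z up, the work surface at z = 0. Lengths are in mm, angles in rad, forces in N, time in s.
With the tool pointing down it reaches from about 425 to 925 mm from the base axis. Payload 12.5 kg.
Tool frame: the origin (TCP) lies at the very end of the fingers, on their centre line; the grasp point (between the pads) lies 19 mm behind it; z points along the fingers, y is the direction in which the jaws open and shut (so a half turn about z gives the same grasp; the last joint's range is limited). The gripper opens to 85 mm and grips with 20 to 120 N. Pads are 22 mm wide; open, the fingers measure 114 mm over their backs; the gripper's body (76 mm by 85 mm) begins 54 mm behind the grasp point. The pads swing forward as they close: fully open they stand 13 mm farther back than shut.
Start: joints at [-1.351, 0.491, 1.559, -0, 1.092, -0.106], TCP at [200.065, -592.131, 231.327] pointing down, gripper open.
Joint ranges: [-3.1, 3.1], [-0.84, 2.19], [0.05, 2.79], [-1.13, 4.28], [0.06, 2.93], [-2.69, 2.69]. Speed limits (rad/s): [2.22, 2.22, 2.79, 3.14, 3.14, 3.14].

## Interface

Orientations are given as a unit quaternion [w, x, y, z].
In Python, from cell import sensors, optics, bot gives the robot as it stands.
- The arm moves only by the shell command python3 -m crank 'ROWS' [FORCE]. ROWS is a JSON object of lists of equal length, an entry for each row: "delta_pos": the shift along the tool's x, y, z in m, a list of three; "spin": the turn about the tool's z in degrees; "gripper": the finger opening in m, from 0 to 0.0854. In form: {"delta_pos": [[x, y, z], ...], "spin": [spin, ...], "gripper": [gripper, ...]}. A call has 1 to 12 rows; each row shifts and turns the commanded pose from where the row before left it, along the tool's axes as they then stand; what a row does not reach is not made up. A row lasts 1/10 s, in which the tool goes at most 50 mm and 8.59 degrees, less where a joint would pass 70% of its speed; a pose out of reach is approached as far as the arm can. A call with a gripper value outside its range is refused whole. The fingers move at their own pace and stop on an object; FORCE is the grip in N (left out, the last holds). Time passes only in rows, so rows that do not move let the fingers close. It gives the time, the measured TCP pose, the force and the opening at its end, in the units of the state.
- sensors.read_state(): the state, without advancing time (a new reading comes with each control period).
- optics.capture(name): name is "scene" or "top" or "wrist"; returns a dict with "img" (400x640x3 uint8, blue, green, red), "vertical_fov" (degrees; the focal length in pixels is half the picture's height over the tangent of half this angle, whatever the lens; pixels are square), "cx", "cy" (the principal point, pixels), "dist" ([k1, k2, p1, p2, k3] as OpenCV has them; the pictures are not rectified), "world_to_cam" (4x4, takes a point from world to camera coordinates). Camera axes: x right, y up, looking along -z (the intrinsics and any distortion apply to the point x, -y, -z); pixel columns grow to the right and rows downward; lengths in mm; the calibration is good to about 2 mm. A picture is of the moment at which its call begins. There is no depth.
- bot.sign_off(): hands the job in, once; it reports no verdict.
The state is a dict: "t": time; "qpos": joint angles; "joint_vel": joint speeds; "joint_efforts": joint torques, N m; "tcp_pos": TCP position; "eef_rot": TCP orientation; "force": force on the tool from outside, world axes, zero at the start; "moment": the same for the moment, N m; "finger_gap": finger opening in mm.
Only numpy, scipy, OpenCV 4.12 (cv2) and the standard library are available. Lean on these libraries where they do the work, as an engineer would, in place of code of your own. Each camera call takes 0.05 s, during which the arm holds its last target.

## Working session

There is one attempt and no reset: what is moved stays moved. The work goes in short steps, Python scripts to look and compute and a shell command to move; the robot and the scene stay as the last step left them, time stands still between calls to the robot, and variables do not carry over. Pictures are saved under pics/ and viewed, and the job is handed in when it is done.

```bash
mkdir -p pics; ls; cat > h.py <<'E'
import numpy as np, cv2
from cell import sensors, optics, bot
def cap(n):
    c=optics.capture(n); return c
def K(c):
    h=c["img"].shape[0]; f=h/2/np.tan(np.radians(c["vertical_fov"])/2)
    return np.array([[f,0,c["cx"]],[0,f,c["cy"]],[0,0,1.]])
def ray(c,uv):
    p=cv2.undistortPoints(np.array([[uv]],float),K(c),np.array(c["dist"],float))[0,0]
    T=np.array(c["world_to_cam"]);R=T[:3,:3];t=T[:3,3]
    d=R.T@np.array([p[0],-p[1],-1.]);return -R.T@t,d
def onz(c,uv,z):
    o,d=ray(c,uv);return o+d*(z-o[2])/d[2]
def proj(c,P):
    T=np.array(c["world_to_cam"]);q=T[:3,:3]@np.array(P,float)+T[:3,3]
    return cv2.projectPoints(np.array([[q[0],-q[1],-q[2]]]),np.zeros(3),np.zeros(3),K(c),np.array(c["dist"],float))[0][0,0]
E
python3 - <<'E'
from h import *
for n in ["scene","top","wrist"]:
    c=cap(n);cv2.imwrite(f"pics/{n}0.png",c["img"]);print(n,c["vertical_fov"],c["dist"],np.round(onz(c,(320,200),0)))
print(sensors.read_state())
E
```

```text
pics
scene 51.29870729240155 [-0.07796755  0.          0.          0.          0.        ] [ 730. -137.    0.]
top 47.411715193390066 [-0.06894392  0.          0.          0.          0.        ] [590. -17.   0.]
wrist 61.98667019322416 [0.01760522 0.         0.         0.         0.        ] [ 165. -614.    0.]
{'t': 0.15, 'qpos': array([-1.35061380e+00,  4.91396795e-01,  1.55930520e+00, -1.25366197e-05,
        1.09170832e+00, -1.05577261e-01]), 'joint_vel': array([ 2.52374319e-04, -1.91198898e-03, -1.93908354e-03, -2.65500224e-05,
       -1.15874691e-03,  5.75662820e-04]), 'joint_efforts': array([ 2.51173507e-03, -6.18708301e+01, -2.61691654e+01, -7.86482747e-05,
        3.17639599e-03,  6.61610798e-06]), 'tcp_pos': array([ 200.01417425, -591.95790806,  230.87854842]), 'eef_rot': array([-4.07839400e-04,  9.86763819e-01,  1.62163491e-01, -2.89664419e-05]), 'force': array([-0.04622773, -0.16944822,  0.58443013]), 'moment': array([0.05861788, 0.060038  , 0.01907443]), 'finger_gap': 85.31074506118169}
```

View pics/scene0.png

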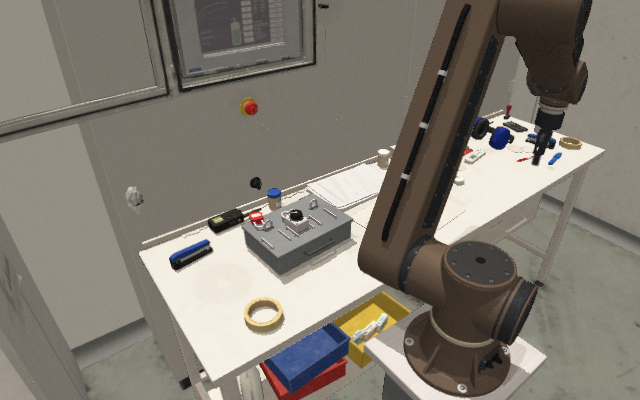

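View pics/top0.png

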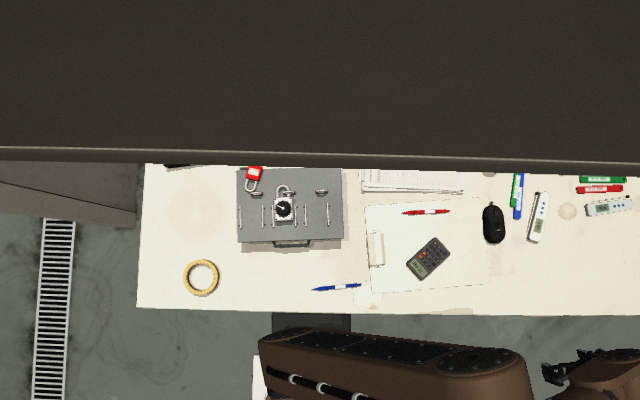

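```bash
python3 - <<'E'
from h import *
c=cap("top");s=cap("scene")
a=cv2.resize(c["img"][155:255,225:355],None,fx=6,fy=6,interpolation=cv2.INTER_CUBIC)
b=cv2.resize(s["img"][170:280,215:365],None,fx=5,fy=5,interpolation=cv2.INTER_CUBIC)
cv2.imwrite("pics/a1.png",a);cv2.imwrite("pics/b1.png",b)
print(onz(c,(284,208),130),onz(c,(238,241),80),onz(c,(343,239),80),onz(c,(342,169),80),onz(c,(239,168),80))
E
```

```text
[552.45600206  77.1482422  130.        ] [464.80743746 201.49549362  80.        ] [477.04410853 -81.03388562  80.        ] [668.44689471 -74.87053309  80.        ] [663.97891171 207.54404779  80.        ]
```

View pics/a1.png

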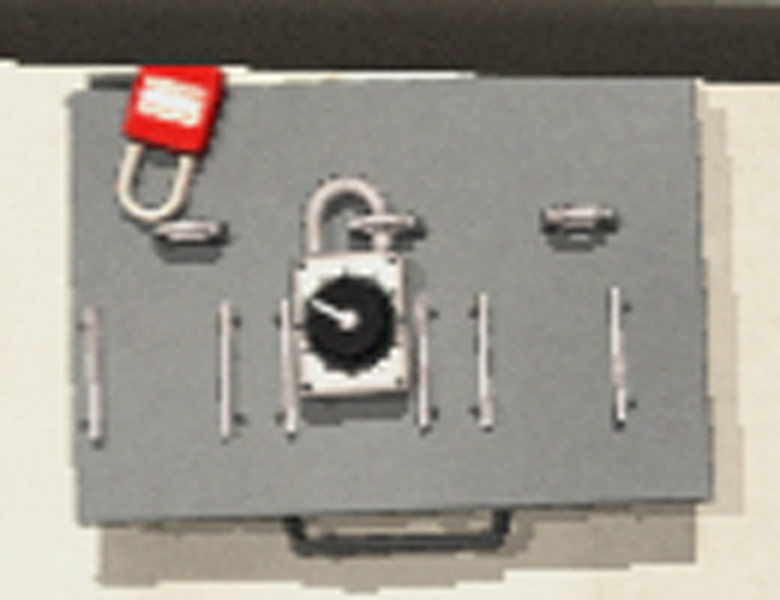

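View pics/b1.png

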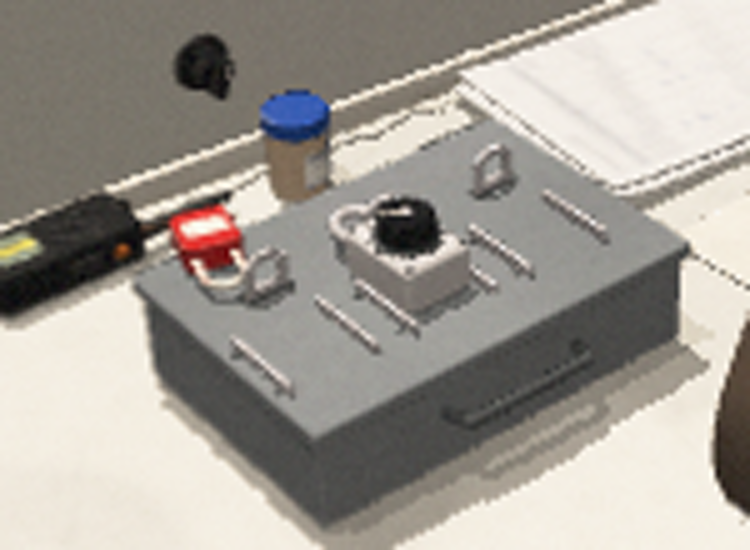

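```bash
python3 -m crank '{"delta_pos":[[0.0274,-0.026,0],[0.0274,-0.026,0],[0.0274,-0.026,0],[0.0274,-0.026,0],[0.0274,-0.026,0],[0.0274,-0.026,0],[0.0274,-0.026,0],[0.0274,-0.026,0],[0.0274,-0.026,0],[0.0274,-0.026,0]],"spin":[0,0,0,0,0,0,0,0,0,0],"gripper":[0.085,0.085,0.085,0.085,0.085,0.085,0.085,0.085,0.085,0.085]}'
python3 -m crank '{"delta_pos":[[0.0274,-0.026,0],[0.0274,-0.026,0],[0.0274,-0.026,0],[0.0274,-0.026,0],[0.0274,-0.026,0],[0.0274,-0.026,0],[0.0274,-0.026,0],[0.0274,-0.026,0],[0.0274,-0.026,0],[0.0274,-0.026,0],[0,0,0],[0,0,0]],"spin":[0,0,0,0,0,0,0,0,0,0,0,0],"gripper":[0.085,0.085,0.085,0.085,0.085,0.085,0.085,0.085,0.085,0.085,0.085,0.085]}'
python3 - <<'E'
from h import *
c=cap("wrist");cv2.imwrite("pics/w1.png",c["img"]);T=np.array(c["world_to_cam"]);print(-T[:3,:3].T@T[:3,3]);print(sensors.read_state()["tcp_pos"],sensors.read_state()["qpos"])
E
```

```text
t: 1.25
tcp_pos: [376.9, -256.7, 231.4]
eef_rot: [0.0, 0.987, 0.162, 0.0]
force: [0.5, -0.6, 0.8]
finger_gap: 85.0
t: 2.45
tcp_pos: [552.6, 76.4, 230.9]
eef_rot: [0.0, 0.987, 0.163, -0.0]
force: [-0.5, -0.6, -0.6]
finger_gap: 85.0
[619.15440519  98.51026856 372.20047637]
[552.4049978   75.71241958 231.02390231] [ 1.78601842e-02  3.95820476e-01  1.72600367e+00 -2.99676080e-04
  1.02048056e+00  1.26251300e+00]
```

View pics/w1.png

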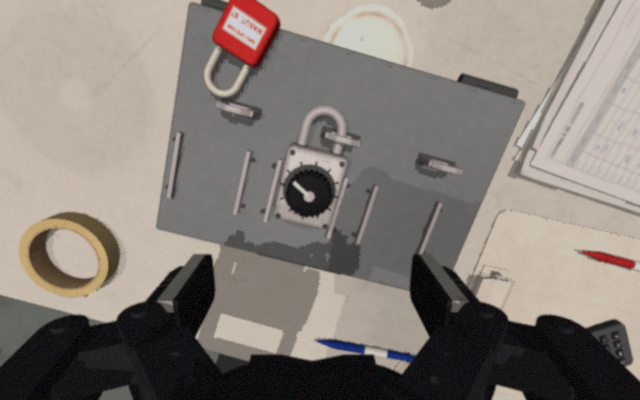

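```bash
python3 - <<'E'
from h import *
c=cap("wrist");np.save("pics/w1.npy",c,allow_pickle=True)
a=cv2.resize(c["img"][90:250,220:400],None,fx=4.4,fy=3.75 and 3.75 if 0 else 3.75,interpolation=cv2.INTER_CUBIC) if 0 else cv2.resize(c["img"][90:240,240:400],None,fx=4,fy=4,interpolation=cv2.INTER_CUBIC)
cv2.imwrite("pics/w1z.png",a)
for u in [(192,3),(523,101),(157,230),(454,300)]: print(onz(c,u,80))
# dial: dark mask
g=c["img"].max(2)
m=(g<60).astype(np.uint8);m[:, :270]=0;m[:,350:]=0;m[:150]=0;m[230:]=0
n,l,s,ce=cv2.connectedComponentsWithStats(m);i=1+s[1:,4].argmax();print(s[i],ce[i])
k,_=cv2.findContours((l==i).astype(np.uint8),0,2);e=cv2.minEnclosingCircle(max(k,key=len));print(e,onz(c,e[0],130),onz(c,e[0],122))
E
```

```text
[657.70987652 209.20675624  80.        ]
[674.88040982 -69.22351237  80.        ]
[462.28509082 198.35495518  80.        ]
[483.39226933 -97.66326804  80.        ]
[ 284  168   50   48 1555] [308.84308682 191.81286174]
((308.54400634765625, 192.34324645996094), 24.599977493286133) [555.59913532  79.23062334 130.        ] [553.50717037  78.61999497 122.        ]
```

View pics/w1z.png

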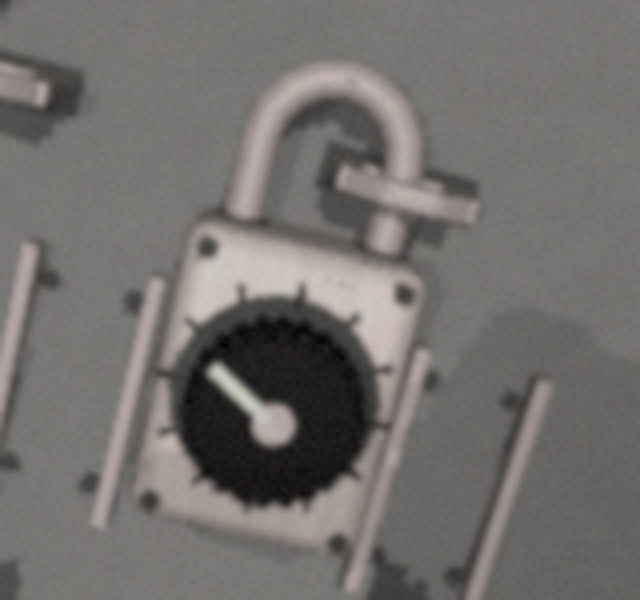

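```bash
python3 - <<'E'
from h import *
c=np.load("pics/w1.npy",allow_pickle=True).item()
z=lambda u,v,h:onz(c,(240+u/4,90+v/4),h)[:2].round(1)
s=[z(*p,112) for p in [(207,246),(405,292),(150,500),(338,545)]]
print(s,np.mean(s,0)); 
for a,b in [(2,0),(3,1)]:
    d=s[b]-s[a];print("yaw",np.degrees(np.arctan2(d[1],d[0])))
for a,b in [(1,0),(3,2)]:
    d=s[b]-s[a];print("yaw",np.degrees(np.arctan2(-d[0],d[1])))
h=z(272,425,130);t=z(212,368,130);print("hub",h,"tip",t,"dir",np.degrees(np.arctan2(*(t-h)[::-1])))
print("rails",z(157,280,88),z(100,522,88),z(422,350,88),z(352,588,88))
print("eye top",z(338,178,110),z(475,210,110))
# triangulated with top
ct=cap("top")
tt=cv2.resize(ct["img"][180:235,255:310],None,fx=10,fy=10,interpolation=cv2.INTER_CUBIC);cv2.imwrite("pics/t1.png",tt)
E
```

```text
[array([578.1, 100.8]), array([581.9,  61. ]), array([524.3,  96. ]), array([527.3,  55.9])] [552.9    78.425]
yaw 5.0983918211522905
yaw 5.336320097391442
yaw 5.453918888591192
yaw 4.278496953334996
hub [552.6  78.6] tip [559.5  92.8] dir 64.0841649975544
rails [563.9 109. ] [506.9 105. ] [567.7  49.7] [510.   45.5]
eye top [598.5  80.7] [601.2  53.3]
```

View pics/t1.png

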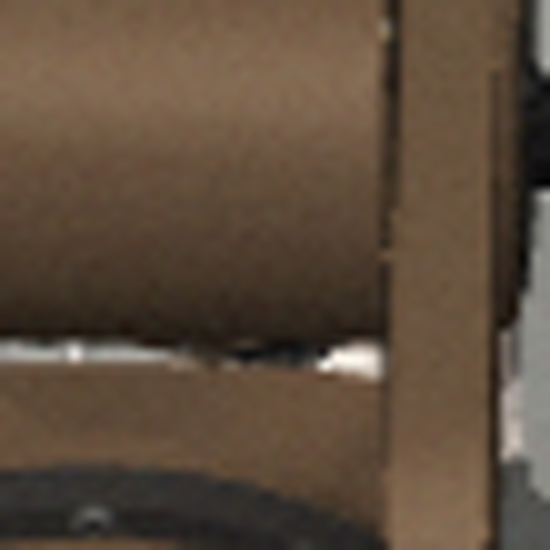

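```bash
python3 -m crank '{"delta_pos":[[0.001,-0.0022,0],[0,0,0],[0,0,0],[0,0,0],[0,0,0],[0,0,0],[0,0,0],[0,0,0],[0,0,0],[0,0,0]],"spin":[-8.2,-8.2,-8.2,-8.2,-8.2,-8.2,-8.2,-8.2,-8.2,-8.2],"gripper":[0.06,0.06,0.06,0.06,0.06,0.06,0.06,0.06,0.06,0.06]}'
python3 -m crank '{"delta_pos":[[0,0,0.01],[0,0,0.01],[0,0,0.01],[0,0,0.01],[0,0,0.01],[0,0,0.01],[0,0,0],[0,0,0],[0,0,0],[0,0,0],[0,0,0]],"spin":[-8.2,-8.2,-8.2,-8.2,-8.2,-8.2,-8.2,-8.2,-8.2,0,0],"gripper":[0.06,0.06,0.06,0.06,0.06,0.06,0.06,0.06,0.06,0.06,0.06]}'
python3 - <<'E'
from h import *
c=cap("wrist");cv2.imwrite("pics/w2.png",c["img"]);s=sensors.read_state();print(s["tcp_pos"],s["qpos"],s["t"])
E
```

```text
t: 3.6
tcp_pos: [552.8, 77.2, 231.5]
eef_rot: [0.0, 0.637, 0.771, 0.0]
force: [-0.1, 0.0, 1.0]
finger_gap: 59.7
t: 4.7
tcp_pos: [552.9, 77.6, 171.5]
eef_rot: [0.0, 0.051, 0.999, -0.0]
force: [0.5, -0.3, -0.1]
finger_gap: 60.3
[552.96239999  77.7739471  171.43675376] [ 2.14863559e-02  4.66855062e-01  1.79122088e+00 -1.22889639e-04
  8.83319681e-01 -1.44786995e+00] 4.75
```

View pics/w2.png

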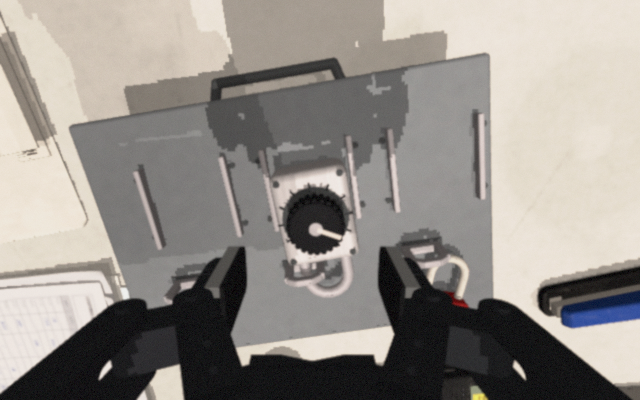

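```bash
python3 - <<'E'
from h import *
c=cap("wrist");print(onz(c,(316,230),130),onz(c,(340,239),130))
a=cv2.resize(c["img"][140:300,240:400],None,fx=3.7,fy=3.7,interpolation=cv2.INTER_CUBIC);cv2.imwrite("pics/w2z.png",a)
E
```

```text
[553.12123307  79.2361257  130.        ] [560.23207951  92.81188406 130.        ]
```

View pics/w2z.png

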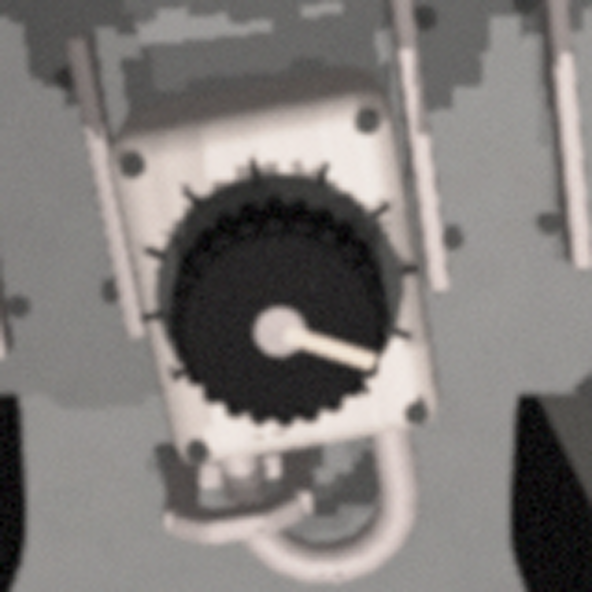

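```bash
python3 -m crank '{"delta_pos":[[0,0.0012,0.014],[0,0,0.014],[0,0,0.014],[0,0,0.014],[0,0,0],[0,0,0],[0,0,0],[0,0,0],[0,0,0],[0,0,0],[0,0,0],[0,0,0]],"spin":[0,0,0,0,0,0,0,0,0,0,0,0],"gripper":[0.06,0.06,0.06,0.06,0.06,0.04,0.03,0.03,0.03,0.03,0.03,0.03]}' 30
python3 - <<'E'
from h import *
c=cap("wrist");cv2.imwrite("pics/w3.png",c["img"]);s=sensors.read_state();print(s["tcp_pos"],s["force"],s["moment"],s["finger_gap"],s["t"])
E
```

```text
t: 6.0
tcp_pos: [553.5, 79.6, 116.1]
eef_rot: [0.001, 0.048, 0.999, 0.0]
force: [-1.0, 1.3, 7.1]
finger_gap: 34.6
[553.5373273   79.57161242 116.12427569] [-0.60292888  0.38770145  6.64978021] [0.11450362 0.18417285 0.00608449] 34.80844086982541 6.05
```

View pics/w3.png

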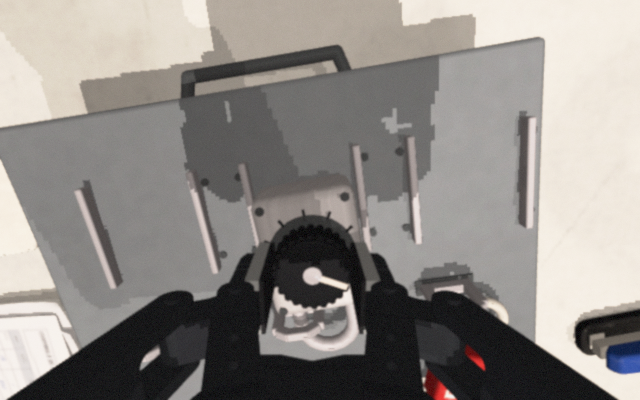

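```bash
python3 -m crank '{"delta_pos":[[0,0,0],[0,0,0],[0,0,0],[0,0,0],[0,0,0],[0,0,0],[0,0,0],[0,0,0],[0,0,0],[0,0,0]],"spin":[6,6,6,6,6,6,6,6,6,6],"gripper":[0.03,0.03,0.03,0.03,0.03,0.03,0.03,0.03,0.03,0.03]}'
python3 -m crank '{"delta_pos":[[0,0,0],[0,0,0],[0,0,0],[0,0,0],[0,0,0],[0,0,0],[0,0,0],[0,0,0],[0,0,0],[0,0,0],[0,0,0]],"spin":[6,6,6,6,6,6,6,6,6,6,0],"gripper":[0.03,0.03,0.03,0.03,0.03,0.03,0.03,0.03,0.03,0.03,0.03]}'
python3 - <<'E'
from h import *
c=cap("wrist");cv2.imwrite("pics/w4.png",c["img"]);s=sensors.read_state();print(s["tcp_pos"],s["force"],s["moment"],s["finger_gap"],s["t"])
a=cv2.resize(c["img"][180:350,220:420],None,fx=3.5,fy=3.5,interpolation=cv2.INTER_CUBIC);cv2.imwrite("pics/w4z.png",a)
E
```

```text
t: 7.05
tcp_pos: [553.8, 79.8, 116.2]
eef_rot: [0.001, 0.543, 0.84, 0.001]
force: [0.3, 3.1, 6.5]
finger_gap: 34.6
t: 8.15
tcp_pos: [554.2, 79.7, 116.1]
eef_rot: [0.001, 0.89, 0.457, 0.001]
force: [3.9, 3.2, 5.4]
finger_gap: 34.6
[554.21224416  79.67236698 116.13195904] [3.45087686 2.38540679 6.99271173] [ 0.37744992 -0.4595856  -0.04133527] 34.673993421718514 8.2
```

View pics/w4.png

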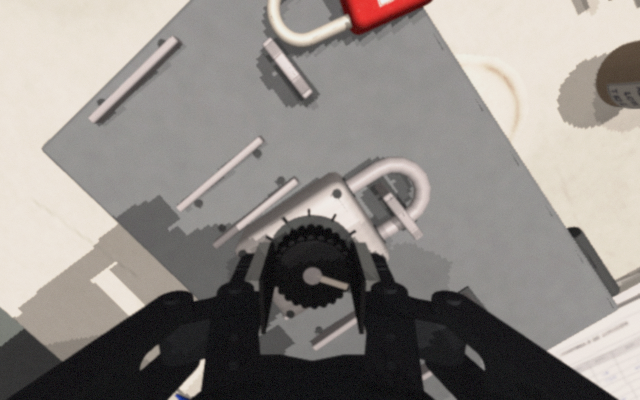

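View pics/w4z.png

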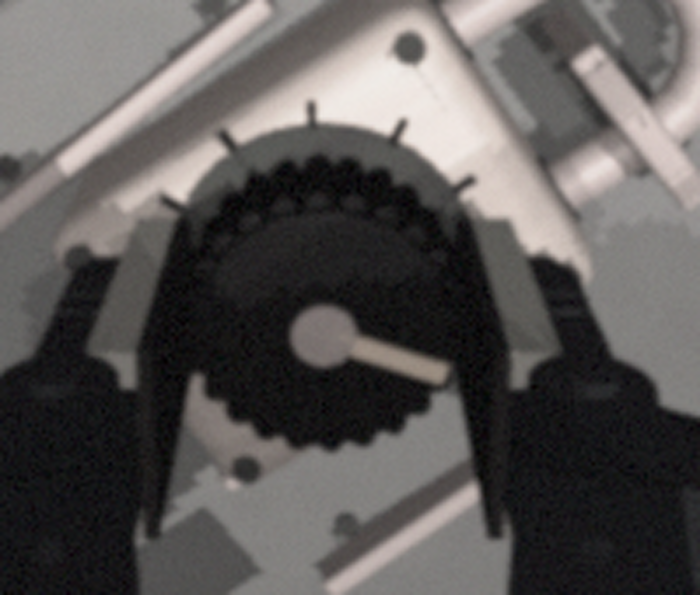

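```bash
python3 - <<'E'
from h import *
c=cap("wrist")
z=lambda u,v,h:onz(c,(220+u/3.5,180+v/3.5),h)[:2]
a,b,d=z(409,46,112),z(77,257,112),z(246,468,112)
f=lambda v:np.degrees(np.arctan2(v[1],v[0]))
print(a,b,d,f(a-b),f(b-d)-90)
h,t=z(323,336,130),z(445,372,130);print(h,t,f(t-h))
s=sensors.read_state()["eef_rot"];print(np.degrees(2*np.arctan2(s[2],s[1])))
E
```

```text
[580.51456604  97.97934054] [526.82446313  99.63990841] [525.81779903  59.53066136] -1.77152221740601 -1.4377108147153024
[552.96358389  78.54989358] [562.34248964  65.79530702] -53.67161918553174
54.580572260981526
```

```bash
python3 -m crank '{"delta_pos":[[0,0,0],[0,0,0],[0,0,0],[0,0,0]],"spin":[4,4,0,0],"gripper":[0.03,0.03,0.03,0.03]}'
python3 - <<'E'
from h import *
c=cap("wrist");s=sensors.read_state();print(s["tcp_pos"],s["force"],s["moment"],s["finger_gap"],s["t"])
s=s["eef_rot"];print(np.degrees(2*np.arctan2(s[2],s[1])))
np.save("pics/c.npy",c,allow_pickle=True)
a=cv2.resize(c["img"][180:350,220:420],None,fx=3.5,fy=3.5,interpolation=cv2.INTER_CUBIC);cv2.imwrite("pics/w5z.png",a)
E
```

```text
t: 8.65
tcp_pos: [554.1, 79.5, 116.1]
eef_rot: [0.001, 0.918, 0.396, 0.001]
force: [1.5, 1.2, 5.3]
finger_gap: 34.8
[554.07375954  79.54561827 116.13117653] [2.0015917  0.85529732 6.38007022] [ 0.26449907 -0.41194139  0.0105514 ] 34.4955625846807 8.7
46.60912538259171
```

View pics/w5z.png

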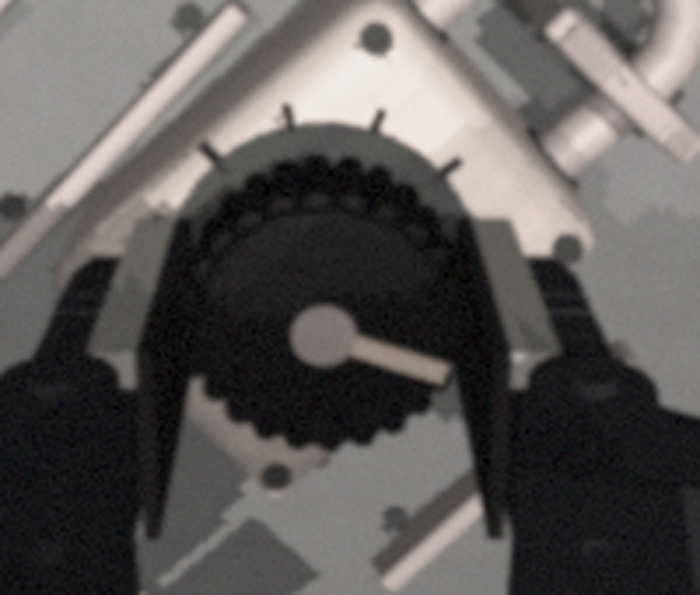

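```bash
python3 - <<'E'
from h import *
c=np.load("pics/c.npy",allow_pickle=True).item()
z=lambda u,v,h:onz(c,(220+u/3.5,180+v/3.5),h)[:2]
a,b,d=z(376,37,112),z(568,248,112),z(276,475,112)
f=lambda v:np.degrees(np.arctan2(v[1],v[0]))
print(a,b,d,f(a-b)-90,f(b-d))
h,t=z(323,336,130),z(445,372,130);print(h,t,f(t-h))
E
```

```text
[580.47315988  97.70681779] [579.32264907  57.90742665] [525.60372973  59.52915078] -1.6558308856757833 -1.729181020802118
[552.79713564  78.44114976] [560.32681234  64.51607267] -61.59867682753457
```

```bash
python3 -m crank '{"delta_pos":[[0,0,0],[0,0,0],[0,0,0],[0,0,0],[0,0,0],[0,0,0],[0,0,0],[0,0,0],[0,0,0],[0,0,0],[0,0,0],[0,0,0]],"spin":[-6,-6,-6,-6,-6,-6,-6,-6,-6,-6,-6,0],"gripper":[0.03,0.03,0.03,0.03,0.03,0.03,0.03,0.03,0.03,0.03,0.03,0.03]}'
python3 - <<'E'
from h import *
c=cap("wrist");s=sensors.read_state();print(s["tcp_pos"],s["force"],s["moment"],s["finger_gap"],s["t"])
s=s["eef_rot"];print(np.degrees(2*np.arctan2(s[2],s[1])))
np.save("pics/c.npy",c,allow_pickle=True)
a=cv2.resize(c["img"][180:350,220:420],None,fx=3.5,fy=3.5,interpolation=cv2.INTER_CUBIC);cv2.imwrite("pics/w6z.png",a)
E
```

```text
t: 9.9
tcp_pos: [553.4, 79.6, 116.1]
eef_rot: [0.0, 0.553, 0.833, 0.0]
force: [-2.1, 1.1, 8.3]
finger_gap: 34.5
[553.38917537  79.58721725 116.11169134] [-0.59160039  2.07592691  8.46339356] [ 0.21114088  0.21036776 -0.04185799] 35.300973464688006 9.95
112.657099288159
```

View pics/w6z.png

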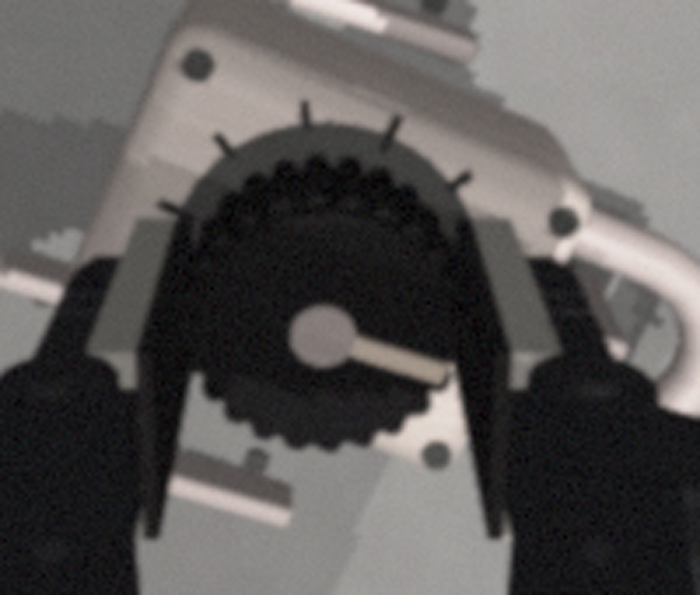

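```bash
python3 - <<'E'
from h import *
c=np.load("pics/c.npy",allow_pickle=True).item()
z=lambda u,v,h:onz(c,(220+u/3.5,180+v/3.5),h)[:2]
a,b,d=z(198,65,112),z(564,220,112),z(437,454,112)
f=lambda v:np.degrees(np.arctan2(v[1],v[0]))
print(a,b,d,f(b-a),f(b-d)-90)
h,t=z(323,336,130),z(445,372,130);print(h,t,f(t-h))
E
```

```text
[526.18845131  99.27385542] [579.59575138  98.09921901] [578.7879348   58.32271249] -1.2599562154586998 -1.16345358597016
[552.47165081  78.64419148] [568.22783041  79.92151115] 4.634710548024608
```

```bash
python3 -m crank '{"delta_pos":[[0,0,0],[0,0,0],[0,0,0],[0,0,0],[0,0,0],[0,0,0],[0,0,0],[0,0,-0.01],[0,0,-0.01],[0,0,-0.02],[0,0,-0.02]],"spin":[5.8,0,0,0,0,0,0,0,0,-8,-8],"gripper":[0.03,0.03,0.05,0.085,0.085,0.085,0.085,0.085,0.085,0.085,0.085]}'
python3 -m crank '{"delta_pos":[[0,0,0],[0,0,0],[0,0,0],[0,0,0],[0,0,0],[0,0,0],[0,0,0],[0,0,0],[0,0,0]],"spin":[-8,-8,-8,-8,-8,-8,-8,0,0],"gripper":[0.085,0.085,0.085,0.085,0.085,0.085,0.085,0.085,0.085]}'
python3 - <<'E'
from h import *
c=cap("wrist");s=sensors.read_state();print(s["tcp_pos"],s["force"],s["moment"],s["finger_gap"],s["t"],s["qpos"])
s=s["eef_rot"];print(np.degrees(2*np.arctan2(s[2],s[1])))
np.save("pics/c.npy",c,allow_pickle=True)
a=cv2.resize(c["img"][140:310,220:420],None,fx=3.5,fy=3.5,interpolation=cv2.INTER_CUBIC);cv2.imwrite("pics/w7z.png",a)
E
```

```text
t: 11.05
tcp_pos: [553.2, 79.5, 176.7]
eef_rot: [0.0, 0.477, 0.879, 0.0]
force: [0.3, -1.2, 0.7]
finger_gap: 85.1
t: 11.95
tcp_pos: [553.3, 79.5, 175.9]
eef_rot: [0.0, 0.014, 1.0, -0.0]
force: [0.1, 0.1, -0.3]
finger_gap: 84.7
[553.25128354  79.52306842 175.79581875] [ 0.23208941 -0.07321306  0.18308106] [0.01176755 0.04492135 0.01462071] 84.59326274391877 12.0 [ 2.46222039e-02  4.61844683e-01  1.78580791e+00 -1.10268662e-04
  8.93291916e-01 -1.51905944e+00]
178.4504016960221
```

View pics/w7z.png

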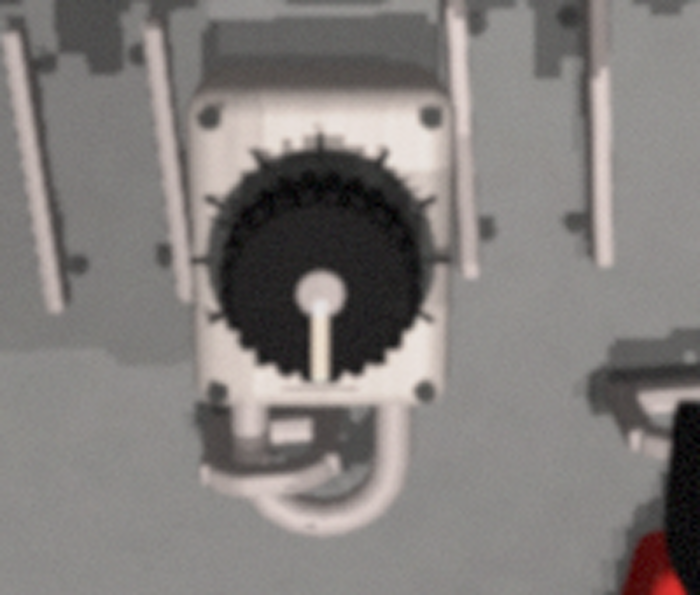

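```bash
python3 -m crank '{"delta_pos":[[0,-0.0007,0.02],[0,0,0.02],[0,0,0.02],[0,0,0.015],[0,0,0.009],[0,0,0],[0,0,0],[0,0,0],[0,0,0],[0,0,0],[0,0,0],[0,0,0]],"spin":[0,0,0,0,0,0,0,0,0,0,0,0],"gripper":[0.085,0.085,0.085,0.085,0.085,0.085,0.06,0.045,0.045,0.045,0.045,0.045]}' 60
python3 - <<'E'
from h import *
c=cap("wrist");s=sensors.read_state();print(s["tcp_pos"],s["force"],s["moment"],s["finger_gap"],s["t"])
cv2.imwrite("pics/w8.png",c["img"])
E
```

```text
t: 13.2
tcp_pos: [553.5, 78.9, 92.4]
eef_rot: [0.001, 0.012, 1.0, 0.0]
force: [-1.3, -0.3, 5.6]
finger_gap: 48.4
[553.54984779  78.89194137  92.36232866] [-1.27078793  1.27734172  5.0236236 ] [ 0.10125995  0.19629958 -0.01336756] 48.602015027954685 13.25
```

View pics/w8.png

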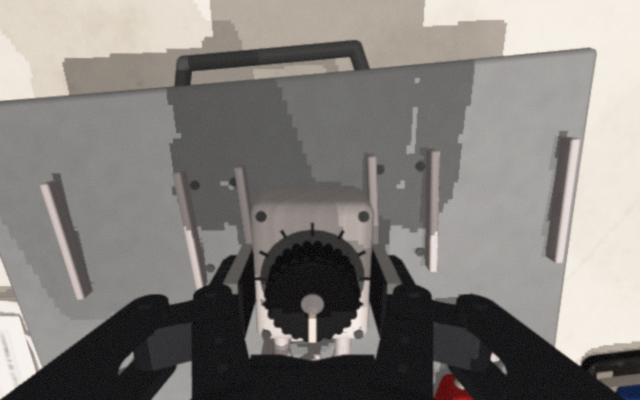

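```bash
python3 -m crank '{"delta_pos":[[0,0,0],[0,0,0],[0.003,0,0],[0.003,0,0],[0.003,0,0],[0.003,0,0],[0.003,0,0],[0,0,0]],"spin":[-2.7,-2.7,0,0,0,0,0,0],"gripper":[0.045,0.045,0.045,0.045,0.045,0.045,0.045,0.045]}'
python3 -m crank '{"delta_pos":[[0.003,0,0],[0.003,0,0],[0.003,0,0],[0,0,0]],"spin":[0,0,0,0],"gripper":[0.045,0.045,0.045,0.045]}'
python3 - <<'E'
from h import *
c=cap("wrist");s=sensors.read_state();print(s["tcp_pos"],s["force"],s["moment"],s["finger_gap"],s["t"])
s=s["eef_rot"];print(np.degrees(2*np.arctan2(s[2],s[1])))
cv2.imwrite("pics/w9.png",c["img"])
E
```

```text
t: 14.05
tcp_pos: [539.6, 77.7, 92.4]
eef_rot: [0.002, -0.035, 0.999, -0.0]
force: [4.9, 0.1, 5.2]
finger_gap: 48.7
t: 14.45
tcp_pos: [530.7, 77.0, 92.4]
eef_rot: [0.002, -0.035, 0.999, -0.0]
force: [5.7, -0.6, 6.6]
finger_gap: 48.8
[530.66169619  77.02786983  92.33687239] [ 4.89439311 -0.74629011  6.19771662] [ 0.00677229 -0.77513675  0.03467631] 49.06241535305245 14.5
183.96102834591917
```

View pics/w9.png

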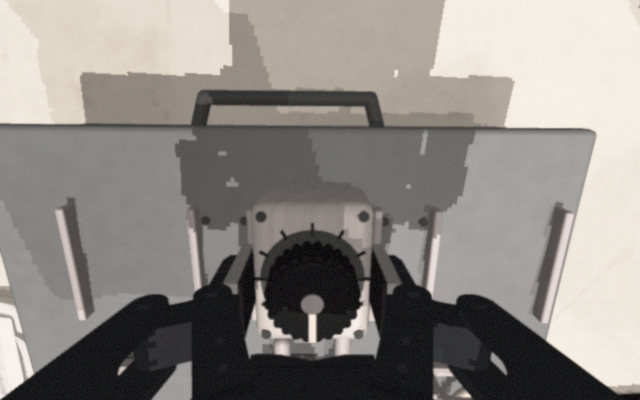

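```bash
python3 -m crank '{"delta_pos":[[0.003,0,0],[0.002,0,0],[0.001,0,0],[0,0,0]],"spin":[0,0,0,0],"gripper":[0.045,0.045,0.045,0.045]}'
python3 -m crank '{"delta_pos":[[0.001,0,0],[0,0,0]],"spin":[0,0],"gripper":[0.045,0.045]}'
python3 -m crank '{"delta_pos":[[0.001,0,0],[0,0,0]],"spin":[0,0],"gripper":[0.045,0.045]}'
```

```text
t: 14.9
tcp_pos: [525.0, 76.6, 92.3]
eef_rot: [0.003, -0.035, 0.999, -0.0]
force: [6.9, -0.3, 4.6]
finger_gap: 48.8
t: 15.1
tcp_pos: [524.1, 76.5, 92.4]
eef_rot: [0.003, -0.035, 0.999, -0.0]
force: [7.2, -0.6, 5.3]
finger_gap: 48.5
t: 15.3
tcp_pos: [523.1, 76.5, 92.4]
eef_rot: [0.003, -0.035, 0.999, -0.0]
force: [6.8, 0.3, 4.8]
finger_gap: 48.8
```

```bash
python3 -m crank '{"delta_pos":[[0.001,0,0],[0,0,0]],"spin":[0,0],"gripper":[0.045,0.045]}'
python3 -m crank '{"delta_pos":[[0.001,0,0],[0,0,0]],"spin":[0,0],"gripper":[0.045,0.045]}'
python3 -m crank '{"delta_pos":[[0.001,0,0],[0,0,0]],"spin":[0,0],"gripper":[0.045,0.045]}'
```

```text
t: 15.5
tcp_pos: [522.5, 76.4, 92.4]
eef_rot: [0.003, -0.035, 0.999, -0.0]
force: [9.3, 0.2, 2.8]
finger_gap: 48.4
t: 15.7
tcp_pos: [522.2, 76.4, 92.4]
eef_rot: [0.004, -0.035, 0.999, -0.0]
force: [11.9, 1.3, 0.2]
finger_gap: 48.7
t: 15.9
tcp_pos: [522.0, 76.3, 92.4]
eef_rot: [0.005, -0.035, 0.999, -0.0]
force: [17.6, 0.8, -2.8]
finger_gap: 49.0
```

```bash
python3 -m crank '{"delta_pos":[[-0.004,0,0],[-0.005,0,0],[-0.005,0,0],[-0.005,0,0],[-0.005,0,0],[-0.005,0,0],[-0.005,0,0],[-0.005,0,0],[-0.003,0,0],[0,0,0],[0,0,0]],"spin":[0,0,0,0,0,0,0,0,0,0,0],"gripper":[0.045,0.045,0.045,0.045,0.045,0.045,0.045,0.045,0.045,0.045,0.045]}'
python3 - <<'E'
from h import *
for n in ["wrist","scene","top"]:
    c=cap(n);cv2.imwrite(f"pics/{n}10.png",c["img"])
    if n=="scene": cv2.imwrite("pics/s10z.png",cv2.resize(c["img"][150:280,215:375],None,fx=4.5,fy=4.5,interpolation=cv2.INTER_CUBIC))
E
```

```text
t: 17.0
tcp_pos: [558.9, 79.3, 92.3]
eef_rot: [-0.001, -0.035, 0.999, -0.0]
force: [-7.8, -0.2, 14.4]
finger_gap: 48.7
```

View pics/wrist10.png

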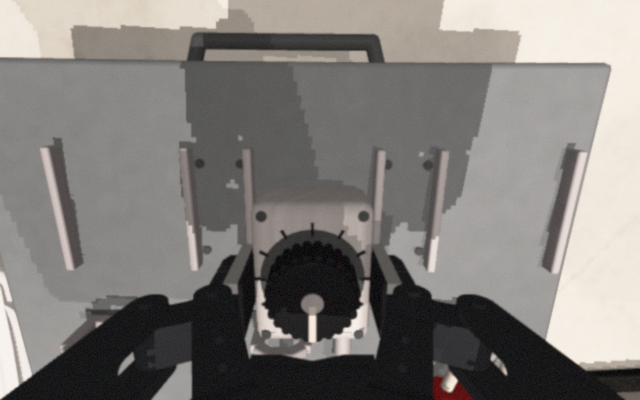

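View pics/s10z.png

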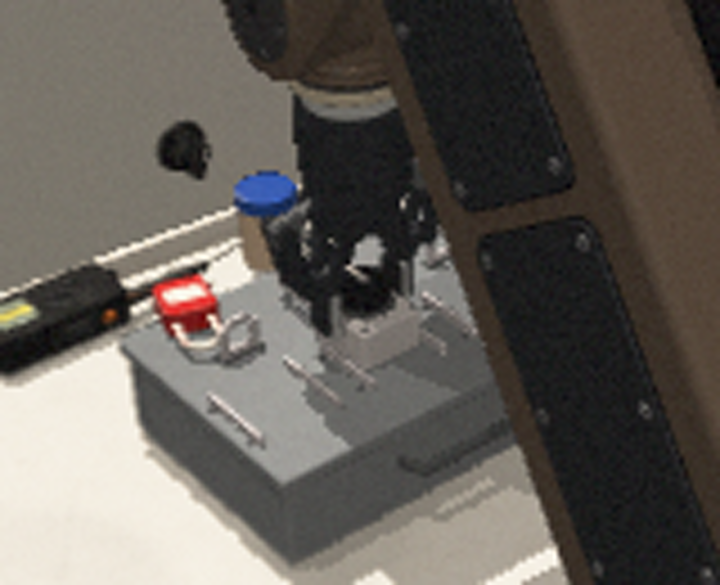

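View pics/top10.png

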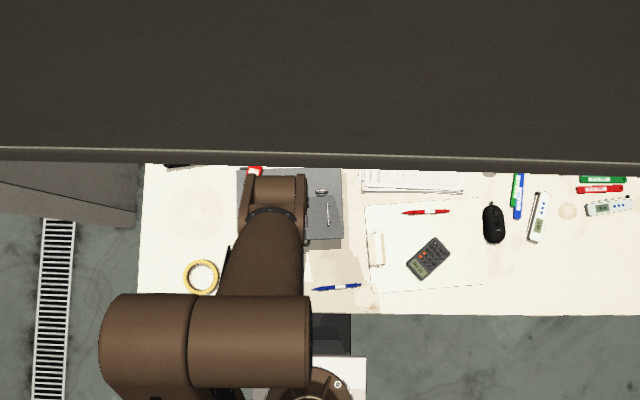

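```bash
python3 -m crank '{"delta_pos":[[-0.0015,0,-0.001],[0,0,0]],"spin":[0,0],"gripper":[0.045,0.045]}'
python3 - <<'E'
from h import *
c=cap("wrist");s=sensors.read_state();print(s["tcp_pos"],s["force"],s["moment"],s["finger_gap"],s["t"])
np.save("pics/c.npy",c,allow_pickle=True)
im=cv2.convertScaleAbs(c["img"][250:370,240:400],alpha=1.3)
cv2.imwrite("pics/w11z.png",cv2.resize(im,None,fx=4.8,fy=4.8,interpolation=cv2.INTER_CUBIC))
E
```

```text
t: 17.35
tcp_pos: [561.2, 79.4, 92.4]
eef_rot: [-0.0, -0.035, 0.999, -0.0]
force: [-2.7, -0.4, 5.0]
finger_gap: 48.7
[561.19286422  79.38509542  92.34443772] [-3.10487342  0.65739246  3.98203802] [-0.02145718  0.50514806 -0.05113092] 48.46129787581758 17.4
```

View pics/w11z.png

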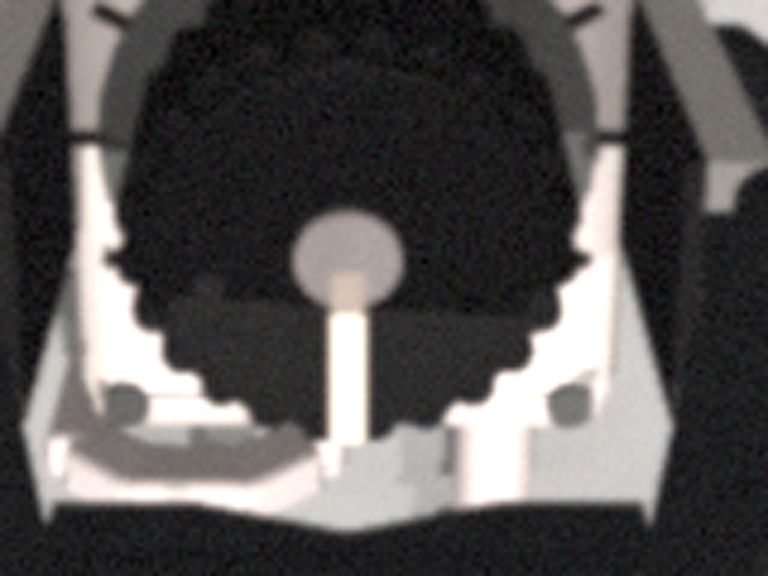

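```bash
python3 - <<'E'
from h import *
c=np.load("pics/c.npy",allow_pickle=True).item()
z=lambda u,v,h:onz(c,(240+u/4.8,250+v/4.8),h)[:2]
print("screws",z(127,404,112),z(570,404,112),"hub",z(347,258,130))
for v in (470,478,505): print(z(195,v,110))
print(z(55,440,110),z(335,440,110),z(55,465,110),z(335,465,110))
E
```

```text
screws [586.25188979  60.81102693] [583.50165205 100.38322037] hub [558.12187588  78.56528461]
[594.55114482  67.09146766]
[595.4272133   67.13075748]
[598.40381734  67.2643393 ]
[592.14683954  54.15396162] [590.41175473  79.74869812] [594.86500847  54.21295518] [593.12336171  79.93311972]
```

```bash
python3 -m crank '{"delta_pos":[[0,0,-0.002],[0,0,-0.003],[0,0,-0.003],[0,0,-0.003],[0,0,0]],"spin":[0,0,0,0,0],"gripper":[0.045,0.045,0.045,0.045,0.045]}'
python3 -m crank '{"delta_pos":[[0,0,-0.004],[0,0,-0.004],[0,0,-0.004],[0,0,0]],"spin":[0,0,0,0],"gripper":[0.045,0.045,0.045,0.045]}'
```

```text
t: 17.9
tcp_pos: [561.8, 79.4, 103.7]
eef_rot: [0.0, -0.035, 0.999, -0.0]
force: [-0.0, -0.4, -4.6]
finger_gap: 48.6
t: 18.3
tcp_pos: [561.9, 79.4, 116.0]
eef_rot: [0.001, -0.035, 0.999, -0.0]
force: [-0.0, 0.4, -3.3]
finger_gap: 48.6
```

```bash
python3 -m crank '{"delta_pos":[[0,0,-0.008],[0,0,-0.012],[0,0,-0.014],[0,0,-0.014],[0,0,-0.014],[0,0,-0.014],[0,0,-0.012],[0,0,-0.008],[0,0,0],[0,0,0],[0,0,0],[0,0,0]],"spin":[0,0,0,0,0,0,0,0,0,0,0,0],"gripper":[0.045,0.045,0.045,0.045,0.045,0.045,0.045,0.045,0.045,0.045,0.045,0.045]}'
python3 - <<'E'
from h import *
s=sensors.read_state();print(s["tcp_pos"],s["force"],s["moment"],s["joint_vel"])
c=cap("wrist");cv2.imwrite("pics/w12.png",c["img"])
c=cap("scene");cv2.imwrite("pics/s12z.png",cv2.resize(c["img"][130:280,215:375],None,fx=4,fy=4,interpolation=cv2.INTER_CUBIC))
E
```

```text
t: 19.5
tcp_pos: [561.5, 79.4, 210.7]
eef_rot: [-0.001, -0.035, 0.999, -0.0]
force: [-0.5, 0.4, -3.0]
finger_gap: 48.6
[561.45891203  79.39149928 210.6833898 ] [-0.4536611   0.4371055  -3.03043065] [0.02811412 0.07483867 0.01014211] [ 4.83599717e-05 -1.42719141e-03 -4.02745025e-03 -1.09002733e-03
 -8.49572786e-04  9.31077176e-04]
```

View pics/w12.png

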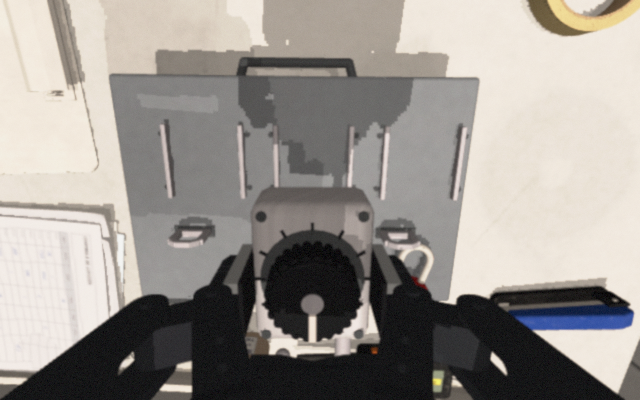

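View pics/s12z.png

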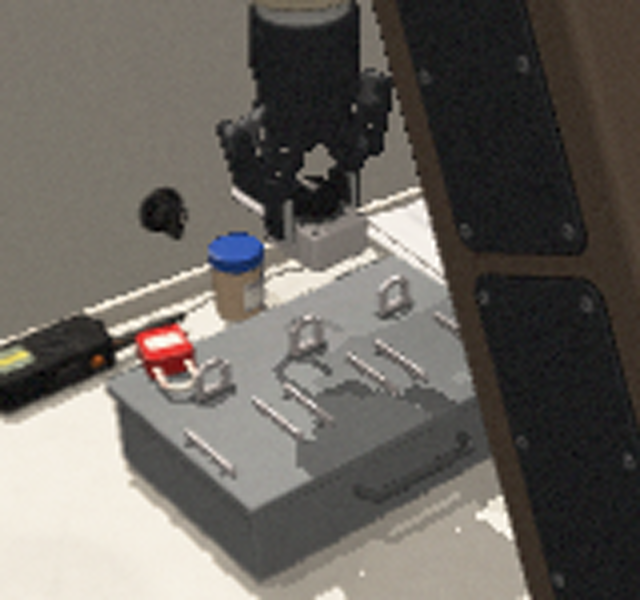

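```bash
python3 -c "
from cell import bot
print(bot.sign_off())"
```

```text
the job is handed in; nothing more can be done
None
```

The combination lock is off the box. I handed the job in at about 20 s with the lock held open, level and dial up over the lid; hand-in reports no verdict.

**Code:** I turned the dial from ten o'clock clockwise to two, which the wrist camera read as 59.9°. I then turned it back to twelve. It first went about 6° past, so I brought it forward. After release the pointer stood at twelve.

**Unhooking:** Gripping the body across its width, I drew the lock to the box's -x. The shackle slid out at about 5–7 N until the force rose to 18 N at the end stop. I pushed back until the camera put the lock about 39 mm short of the eye and 15 mm to the side. It then lifted with only its own weight on the wrist.

**Last checks:**
- The TCP was at 210.7 mm, which puts the lock's underside about 118 mm above the lid.
- The jaws were 48.6 mm apart on the body, with the grip set to 60 N, and the arm was still.
- The scene picture shows the eye plate clear of the lock and the red padlock and sample pot in place. I did not measure the other bystanders at the end.
- In the last pictures the fingers mostly hid the shackle. That it is still fully out rests on the end-stop force and the free lift, not on a direct view.
- The camera placed the lock about 3 mm short (in x) of where the TCP reading did during the push. Both were within tolerance.

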